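Put the can sealer's change parts back on their shadow boards

ROBOT

A 6-joint arm with a two-finger parallel gripper is mounted at the origin on the work surface. World frame = base frame: x ahead of the robot, y to its left, z up, the work surface at z = 0. Lengths are in m, angles in degrees, forces in N, time in s.
With the tool pointing down it reaches from about 0.275 to 0.825 m from the base axis. Payload 5.2 kg.
Tool frame: the origin (TCP) lies midway between the tips of the shut fingers; the grasp point (between the pads) lies 19 mm behind it; x points along the fingers, y is the direction in which the jaws open and shut, and the axes are right-handed (so a half turn about x gives the same grasp; the last joint's range is limited). The gripper opens to 93 mm and grips with 3 to 60 N. Pads are 15 mm wide; open, the fingers measure 128 mm over their backs; the gripper's body (75 mm by 188 mm) begins 65 mm behind the grasp point.
Start: joints at [56.505, 14.817, 87.949, -0, 77.235, -11.62], TCP at [0.205, 0.51, 0.181] pointing down, gripper open.
Joint ranges: [-179.93, 179.93], [-52.35, 119.4], [10.71, 147.94], [-69.91, 249.91], [12.55, 155.21], [-178.61, 178.61]. Speed limits (degrees/s): [147.25, 147.25, 180, 180, 180, 180].

INTERFACE

Orientations are given as [roll, pitch, yaw] about the fixed x, y, z axes, in that order (R = Rz(yaw) Ry(pitch) Rx(roll)).
In Python, from cell import env gives the robot as it stands.
- The arm moves only by the shell command python3 -m pendant 'ROWS' [FORCE]. ROWS is JSON, a list that holds one entry, the list of rows, each a list of 7 numbers: the opening, from 0 (shut) to 1 (fully open), then the shift along the world's x, y, z in mm, then the turn, a rotation vector about the world's x, y, z in degrees. In form: [[[jaw, dx, dy, dz, ax, ay, az], ...]]. A call has 1 to 12 rows; each row shifts and turns the commanded pose from where the row before left it; what a row does not reach is not made up. A row lasts 1/10 s, in which the tool goes at most 50 mm and 8.59 degrees, less where a joint would pass 70% of its speed; a pose out of reach is approached as far as the arm can. A call is refused whole if a number of a shift passes 50 or a number of a turn 8.59, either way. A call with a gripper value outside its range is refused whole. The fingers move at their own pace and stop on an object; FORCE is the grip in N (left out, the last holds). Time passes only in rows, so rows that do not move let the fingers close. It gives the time, the measured TCP pose, the force and the opening at its end, in the units of the state.
- env.state(): the state, without advancing time (a new reading comes with each control period).
- env.grab_frame(name): name is "scene" or "top" or "wrist"; returns a dict with "pixels" (400x640x3 uint8, red, green, blue), "intrinsics" (3x3 intrinsics, pixels), "R" (3x3) and "t" (3): a world point X has camera coordinates R X + t; the wrist camera has in their place "T_tool_cam" (4x4, takes a point from camera to tool coordinates, whose origin is the TCP and whose axes are the tool frame's). Camera axes: x right, y down, z forward; pixel columns grow to the right and rows downward; lengths in m; the calibration is good to about 2 mm. A picture is of the moment at which its call begins: read the wrist's pose just before it. There is no depth.
- env.close_job(): hands the job in, once; it reports no verdict.
Trained networks look in a picture, given as the dict that the camera call returned (one of the last four; its "shot" number tells which), for a name from the list of things; names that differ only in an ending like _2 or _b are one class to them, and where a whole thing is asked for, a point or a joint stands for the part that bears it (a point fixed in the world has none). Each returns a list of dicts, best first, with "confidence" (0 to 1); they miss things now and then, are a little off and sometimes report something else, mostly with a low value. They report only what shows in the picture. A call takes as long as a camera call. They do not tell look-alikes from the thing itself.
- env.cut_out(picture, target): "mask" (400x640 bool, what is visible of it) and "centre" ([column, row] in pixels, amid what is visible of it).
The state is a dict: "clock": time; "joint_positions": joint angles; "joint_velocities": joint speeds; "effort": joint torques, N m; "eef_pos": TCP position; "orientation": TCP orientation; "contact_force": force on the tool from outside, world axes, zero at the start; "moment": the same for the moment, N m; "opening": finger opening in m.
Only numpy, scipy, OpenCV 4.12 (cv2) and the standard library are available. Lean on these libraries where they do the work, as an engineer would, in place of code of your own. Each camera call takes 0.05 s, during which the arm holds its last target. There are 200 camera calls.

TASK

The changeover parts of the can sealer are washed and dry on the blue mat. Put each of the four back flat and upright on the dark board that bears its own yellow silhouette (the two steel chucks go by size), centred on the silhouette, the spanner lying along its outline. Set the parts down rather than dropping them, and leave the red-labelled sealed can and the green-labelled grease tub where they are.

Things in the scene. Friction and masses are not known exactly. Their poses are not given: they have to be found in the camera images.
- big_chuck: Large seaming chuck, bare steel, round, stepped: flange 58 mm diameter, 13 mm high at the bottom; on it a plain cylindrical boss 30 mm diameter, its top 34 mm above the underside, with a small black bore. 0.27 to 0.47 kg. Origin: centre of its underside, z up its axis; its turn about z does not matter. Grip the boss. Starts upright on a 2 mm thick blue mat.
- small_chuck: Small seaming chuck of bare steel, same shape: flange 40 mm diameter and 12 mm high, boss 22 mm diameter rising to 32 mm above the underside, small black bore in its top. 0.1 to 0.18 kg. Origin: centre of its underside, z up its axis; its turn does not matter. Starts upright on a 2 mm thick blue mat.
- lift_plate: Can lift plate: black plastic disc 66 mm diameter, 14 mm thick (from 12 to 26 mm above the underside) on a dark steel hub 48 mm diameter, 12 mm high; flush steel cross of four bars on its top. 0.16 to 0.29 kg. Origin: centre of the underside of the hub, z up its axis; its turn does not matter. Grip it across the disc's rim. Starts upright on a 2 mm thick blue mat.
- spanner: Double-ended open spanner, bright metal, 136 mm long: shank 13 mm wide, 8 mm thick (1 to 9 mm above its underside) over the middle 68 mm; two equal forked heads 24 mm wide, 10 mm thick, 15 degrees askew (same after a half turn). 0.07 to 0.12 kg. Origin: middle of its underside, x along its length, z up. Either end may point either way. Starts flat on a 2 mm thick blue mat.
- tile_big_chuck: Fixed dark square board 100 x 100 mm, 6 mm thick, flat on the bench, marked with a flat yellow silhouette at its centre: a plain yellow disc 58 mm diameter with an 11 mm black dot in its middle (the large chuck's outline). Origin: centre of its underside (under the centre of the silhouette), z up; its top is at z = +6 mm.
- tile_small_chuck: Fixed dark square board 100 x 100 mm, 6 mm thick, flat on the bench, marked with a flat yellow silhouette at its centre: a plain yellow disc 40 mm diameter with an 11 mm black dot in its middle (the small chuck's outline). Origin: centre of its underside (under the centre of the silhouette), z up; its top is at z = +6 mm.
- tile_lift_plate: Fixed dark square board 100 x 100 mm, 6 mm thick, flat on the bench, marked with a flat yellow silhouette at its centre: a yellow disc 66 mm diameter with a black cross of four bars (the lift plate's outline). Origin: centre of its underside (under the centre of the silhouette), z up; its top is at z = +6 mm.
- tile_spanner: Fixed dark oblong board 150 x 90 mm, 6 mm thick, flat on the bench, marked with the flat yellow silhouette of the spanner along its length. Origin: centre of its underside (under the middle of the silhouette), x along the silhouette's length, z up; its top is at z = +6 mm.
- sealed_can: Bystander: sealed metal can with a red label, 66 mm diameter, 58 mm high, standing at the robot's left end of the work. Origin: centre of its underside. Not to be moved.
- grease_tub: Bystander: jar of grease with a white cap and a green label, 62 mm diameter, 50 mm high, standing at the robot's right end of the work. Origin: centre of its underside. Not to be moved.
There are look-alikes about, which are no part of the job. Of the things like the spanner, leave any that is brown or pink; of the rest the larger one is meant.

How it is judged:
By the outcome, as a careful person would: the job done as asked, in the order asked, and still so for the second after the job is handed in, with the robot touching nothing.
It also fails if it takes over 115 s, if anything falls off the work surface, if the arm or the gripper's body presses on something with over 40 N, if the wrist force passes 120 N, or if a joint passes its speed limit or range.

## Working session

There is one attempt and no reset: what is moved stays moved. The work goes in short steps, Python scripts to look and compute and a shell command to move; the robot and the scene stay as the last step left them, time stands still between calls to the robot, and variables do not carry over. Pictures are saved under pics/ and viewed, about 12 in all and at most 16, crops included, and the job is handed in when it is done.

```bash
mkdir -p pics; ls
cat > h.py <<'E'
import cv2,numpy as np
from cell import env
from scipy.spatial.transform import Rotation as Ro
def save(f,n,crop=None,s=1):
    p=f["pixels"][:,:,::-1]
    if crop: p=p[crop[1]:crop[3],crop[0]:crop[2]]
    cv2.imwrite("pics/"+n+".png",cv2.resize(p,None,fx=s,fy=s,interpolation=cv2.INTER_CUBIC))
def cam(f,st=None):
    if "R" in f: return np.array(f["R"]),np.array(f["t"])
    T=np.array(f["T_tool_cam"]); W=np.eye(4)
    W[:3,:3]=Ro.from_euler("xyz",st["orientation"],degrees=True).as_matrix(); W[:3,3]=st["eef_pos"]
    C=np.linalg.inv(W@T); return C[:3,:3],C[:3,3]
def back(f,uv,z,st=None):
    R,t=cam(f,st); d=R.T@np.linalg.inv(f["intrinsics"])@np.array([uv[0],uv[1],1.]); c=-R.T@t
    return c+d*(z-c[2])/d[2]
def proj(f,X,st=None):
    R,t=cam(f,st); q=np.array(f["intrinsics"])@(R@np.array(X)+t); return q[:2]/q[2]
E
python3 - <<'E'
from h import *
print(env.state())
f=env.grab_frame("top");save(f,"top1",s=1.25)
Z=dict(big_chuck=.015,small_chuck=.014,lift_plate=.028,spanner=.012,tile_big_chuck=.006,tile_small_chuck=.006,tile_lift_plate=.006,tile_spanner=.006,sealed_can=.058,grease_tub=.05)
for n,z in Z.items():
    for d in env.cut_out(f,n): print(n,round(d["confidence"],2),np.round(d["centre"]),back(f,d["centre"],z).round(3),d["mask"].sum())
g=env.grab_frame("scene");save(g,"scene1",s=1.25)
R,t=cam(f);print(-R.T@t)
E
```

```text
pics
{'clock': 0.0, 'joint_positions': array([ 5.65063549e+01,  1.48579275e+01,  8.80095153e+01, -2.31948004e-04,
        7.72338079e+01, -1.16188856e+01]), 'joint_velocities': array([-0.01544398,  0.03870449,  0.00242871, -0.14618591, -0.03851432,
       -0.02201853]), 'effort': array([-1.47079678e-03, -4.37314725e+01, -2.83999836e+01,  7.16726203e-02,
        4.14606300e-02, -2.27118621e-04]), 'eef_pos': array([0.20455676, 0.50990435, 0.18054121]), 'orientation': array([-101.49092704,   89.89874903, -123.36563512]), 'contact_force': array([ 0.16298211, -0.25112659, -0.41639678]), 'moment': array([-0.00904121,  0.01767747, -0.02077704]), 'opening': 0.09279481746212412}
big_chuck 0.87 [293. 217.] [0.45  0.081 0.015] 361
small_chuck 0.63 [426. 227.] [ 0.429 -0.282  0.014] 187
small_chuck 0.48 [293. 162.] [0.603 0.083 0.014] 1259
small_chuck 0.46 [420. 154.] [ 0.634 -0.267  0.014] 1259
lift_plate 0.72 [230. 219.] [0.44  0.247 0.028] 471
spanner 0.7 [357. 217.] [ 0.453 -0.094  0.012] 362
spanner 0.64 [360.  88.] [ 0.823 -0.1    0.012] 270
spanner 0.58 [418. 103.] [ 0.782 -0.266  0.012] 138
spanner 0.47 [427. 300.] [ 0.238 -0.282  0.012] 172
tile_big_chuck 0.59 [293. 160.] [0.609 0.084 0.006] 1238
tile_small_chuck 0.7 [223. 162.] [0.6   0.279 0.006] 1259
tile_lift_plate 0.88 [420. 154.] [ 0.635 -0.269  0.006] 1251
tile_spanner 0.97 [361. 168.] [ 0.592 -0.104  0.006] 1714
sealed_can 0.92 [168. 204.] [0.473 0.406 0.058] 617
grease_tub 0.68 [480. 203.] [ 0.495 -0.416  0.05 ] 516
[0.33625957 0.01604137 1.2343142 ]
```

View pics/top1.png

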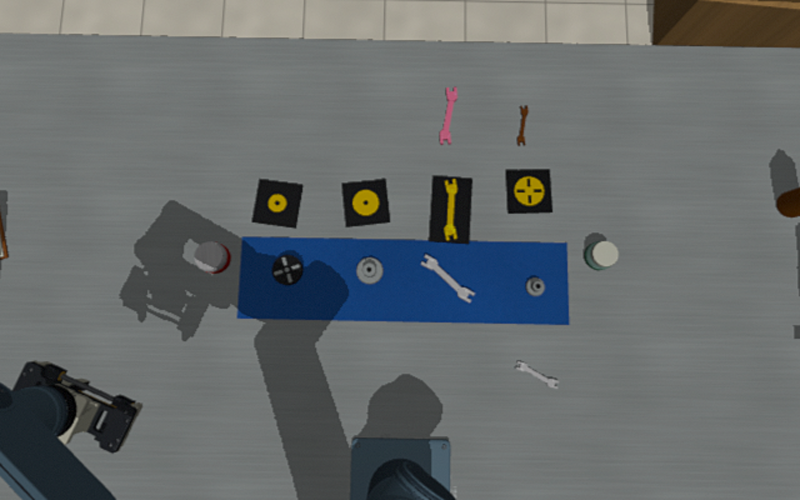

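View pics/scene1.png

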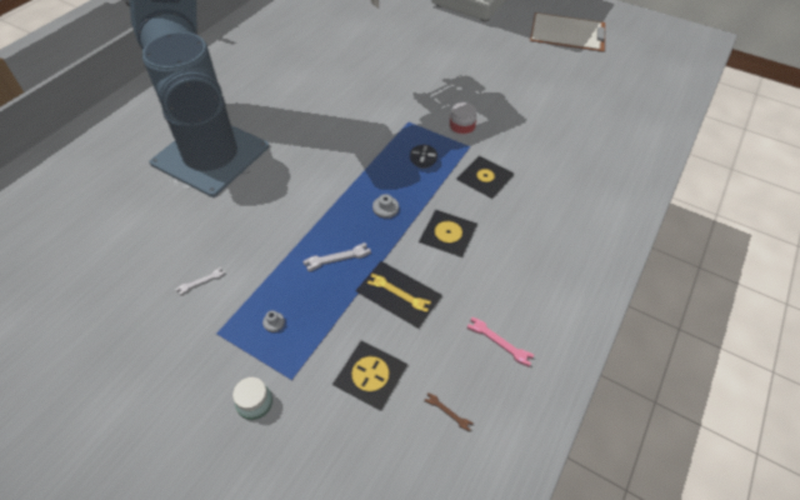

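```bash
cat > m.py <<'E'
from h import *
def pca(m):
    ys,xs=np.nonzero(m); return cv2.PCACompute2(np.c_[xs,ys].astype(np.float32),None)
E
python3 - <<'E'
from m import *
s=env.state();M=Ro.from_euler("xyz",s["orientation"],degrees=True).as_matrix();print(M.round(3))
f=env.grab_frame("top")
hsv=cv2.cvtColor(f["pixels"],cv2.COLOR_RGB2HSV)
y=cv2.inRange(hsv,(22,120,90),(35,255,255))
n,l,st,c=cv2.connectedComponentsWithStats(y)
for i in range(1,n):
    if st[i,4]>60:
        m=(l==i); hull=np.zeros_like(y)
        cs=cv2.findContours(m.astype(np.uint8),0,2)[0]; (u,v),r=cv2.minEnclosingCircle(cs[0]); 
        p=back(f,c[i],.006); mu,e,_=pca(m)
        a=back(f,c[i]+e[0]*10,.006)-p
        print("yellow",st[i,4],c[i].round(1),(u,v),"xyz",p.round(4),"diam mm",2*r*(p-back(f,c[i]+[1,0],.006))[1]*1e3,"ang",np.degrees(np.arctan2(a[1],a[0])))
for nme,z in dict(big_chuck=.015,small_chuck=.014,lift_plate=.028,spanner=.012).items():
    d=env.cut_out(f,nme)[0]; mu,e,_=pca(d["mask"]); p=back(f,mu[0],z); a=back(f,mu[0]+e[0]*10,z)-p
    print(nme,mu,p.round(4),np.degrees(np.arctan2(a[1],a[0])))
w=env.grab_frame("wrist");print(np.round(w["T_tool_cam"],3),np.round(w["intrinsics"],1))
E
```

```text
[[-0.     0.373  0.928]
 [-0.     0.928 -0.373]
 [-1.    -0.     0.   ]]
yellow 396 [423.  152.4] (422.9646911621094, 152.34706115722656) xyz [ 0.6395 -0.2785  0.006 ] diam mm 67.43597936234116 ang -111.47625285590178
yellow 313 [360.3 167.2] (361.0, 167.5) xyz [ 0.5935 -0.1032  0.006 ] diam mm 137.41385365974367 ang 178.53249127270317
yellow 340 [292.2 161.7] (292.1170349121094, 161.6914825439453) xyz [0.6054 0.0868 0.006 ] diam mm 58.80134355437785 ang -62.96750349048331
yellow 160 [221.4 162.2] (221.37037658691406, 162.25926208496094) xyz [0.6001 0.2839 0.006 ] diam mm 41.13367635978883 ang 151.5515098666322
big_chuck [[295.18857 216.14   ]] [0.4526 0.0739 0.015 ] -137.84722026217563
small_chuck [[427.36066 228.7705 ]] [ 0.4255 -0.2848  0.014 ] 169.23590880512063
lift_plate [[229.39246 215.37694]] [0.4499 0.2499 0.028 ] -53.281594237927976
spanner [[356.82144 221.90584]] [ 0.4405 -0.0938  0.012 ] -131.7195203655667
[[ 0.001 -0.259  0.966 -0.204]
 [ 1.    -0.001 -0.001 -0.   ]
 [ 0.001  0.966  0.259 -0.072]
 [ 0.     0.     0.     1.   ]] [[329.3   0.  321.7]
 [  0.  329.3 207. ]
 [  0.    0.    1. ]]
```

```bash
python3 -m pendant '[[[1,27,-29,0,0,0,0],[1,27,-29,0,0,0,0],[1,27,-29,0,0,0,0],[1,27,-29,0,0,0,0],[1,27,-29,0,0,0,0],[1,27,-29,0,0,0,0],[1,27,-29,0,0,0,0],[1,27,-29,0,0,0,0],[1,29,-28,0,0,0,0],[1,0,0,0,0,0,0],[1,0,0,0,0,0,0]]]' 30
cat > look.py <<'E'
from m import *
import sys
def look(name,z,fn=None,s=1):
    st=env.state();w=env.grab_frame("wrist")
    if fn: save(w,fn,s=s)
    for d in env.cut_out(w,name)[:2]:
        m=d["mask"];mu,e,_=pca(m)
        cs=max(cv2.findContours(m.astype(np.uint8),0,2)[0],key=cv2.contourArea)
        (u,v),r=cv2.minEnclosingCircle(cs);q=back(w,(u,v),z,st);p=back(w,mu[0],z,st);a=back(w,mu[0]+e[0]*20,z,st)-p
        dm=np.linalg.norm(back(w,(u+r,v),z,st)-back(w,(u-r,v),z,st))
        print(name,round(d["confidence"],2),"mean px",mu[0].round(1),"xyz",p.round(4),"circ",(round(u,1),round(v,1)),q.round(4),"diam",dm.round(4),"ang",np.degrees(np.arctan2(a[1],a[0])).round(1),"TCP",st["eef_pos"].round(4),"d mm",((p-st["eef_pos"])*1e3).round(1))
    return w,st
if __name__=="__main__": look(sys.argv[1],float(sys.argv[2]),sys.argv[3] if len(sys.argv)>3 else None)
E
python3 look.py lift_plate .028 w1
```

```text
clock: 2.0
eef_pos: [0.4502, 0.2499, 0.1812]
orientation: [-179.9, 90.0, 158.1]
contact_force: [0.7, 0.6, 0.2]
opening: 0.093
lift_plate 0.84 mean px [323.  184.2] xyz [0.4481 0.2516 0.028 ] circ (323.4, 184.0) [0.4481 0.2521 0.028 ] diam 0.0663 ang 18.3 TCP [0.4502 0.2499 0.1812] d mm [  -2.     1.7 -153.2]
```

View pics/w1.png

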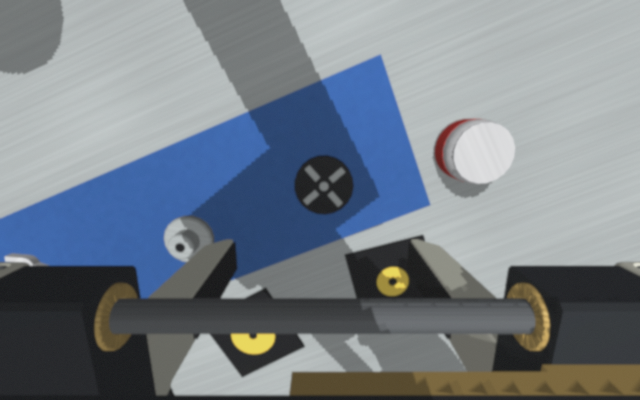

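The picture shows the lift plate at (323,184), with the big chuck at its left, the can at right and two tiles below. I'll sweep the tiles with the wrist camera so that its bias cancels between pick and place.

```bash
cat > tile.py <<'E'
from m import *
st=env.state();w=env.grab_frame("wrist")
y=cv2.inRange(cv2.cvtColor(w["pixels"],cv2.COLOR_RGB2HSV),(22,120,80),(35,255,255)); y[230:]=0
n,l,s,c=cv2.connectedComponentsWithStats(y); i=1+np.argmax(s[1:,4]); m=l==i
p=back(w,c[i],.006,st); mu,e,_=pca(m); a=back(w,c[i]+e[0]*20,.006,st)-p
cs=cv2.findContours(m.astype(np.uint8),0,2)[0]; (u,v),r=cv2.minEnclosingCircle(max(cs,key=len)); q=back(w,(u,v),.006,st)
print("tile px",c[i].round(1),s[i],p.round(4),"circ",q.round(4),"diam",np.linalg.norm(back(w,(u+r,v),.006,st)-back(w,(u-r,v),.006,st)).round(4),"ang",np.degrees(np.arctan2(a[1],a[0])).round(1),st["eef_pos"].round(4))
E
P="python3 -m pendant"
$P '[[[1,37,8,0,0,0,0],[1,38,9,0,0,0,0],[1,37,8,0,0,0,0],[1,38,9,0,0,0,0],[1,0,0,0,0,0,0],[1,0,0,0,0,0,0]]]' >/dev/null; python3 tile.py
$P '[[[1,1,-40,0,0,0,0],[1,1,-40,0,0,0,0],[1,1,-39,0,0,0,0],[1,1,-39,0,0,0,0],[1,1,-39,0,0,0,0],[1,0,0,0,0,0,0],[1,0,0,0,0,0,0]]]' >/dev/null; python3 tile.py
$P '[[[1,-2,-38,0,0,0,0],[1,-2,-38,0,0,0,0],[1,-2,-38,0,0,0,0],[1,-3,-38,0,0,0,0],[1,-3,-38,0,0,0,0],[1,0,0,0,0,0,0],[1,0,0,0,0,0,0]]]' >/dev/null; python3 tile.py
$P '[[[1,9,-35,0,0,0,0],[1,9,-35,0,0,0,0],[1,9,-35,0,0,0,0],[1,9,-35,0,0,0,0],[1,9,-35,0,0,0,0],[1,0,0,0,0,0,0],[1,0,0,0,0,0,0]]]'; python3 tile.py
```

```text
tile px [321.9 185. ] [304 168  36  35 951] [0.6007 0.2844 0.006 ] circ [0.6008 0.2842 0.006 ] diam 0.0418 ang 31.6 [0.5987 0.2857 0.1802]
tile px [322.7 183.5] [ 298  159   51   50 1968] [0.6053 0.0876 0.006 ] circ [0.6054 0.0876 0.006 ] diam 0.0598 ang 64.8 [0.6038 0.0875 0.1823]
tile px [482.7 130.8] [ 456  104   54   55 2225] [0.6054 0.0879 0.006 ] circ [0.6058 0.0881 0.006 ] diam 0.0638 ang -59.5 [ 0.5928 -0.1013  0.1814]
clock: 4.95
eef_pos: [0.6384, -0.2757, 0.1808]
orientation: [135.8, 89.9, 114.0]
contact_force: [-0.7, 0.0, 0.0]
opening: 0.0928
tile px [321.  183.6] [ 292  155   59   58 2455] [ 0.6388 -0.2773  0.006 ] circ [ 0.6391 -0.2775  0.006 ] diam 0.0682 ang 70.3 [ 0.6384 -0.2757  0.1808]
```

```bash
P="python3 -m pendant"
$P '[[[1,-43,-2,0,0,0,0],[1,-43,-2,0,0,0,0],[1,-43,-2,0,0,0,0],[1,-43,-2,0,0,0,0],[1,-41,-1,0,0,0,0],[1,0,0,0,0,0,0],[1,0,0,0,0,0,0]]]' >/dev/null; python3 look.py small_chuck .024 w2
```

```text
small_chuck 0.71 mean px [321.4 182.5] xyz [ 0.4221 -0.2849  0.024 ] circ (321.9, 183.1) [ 0.4229 -0.2847  0.024 ] diam 0.0394 ang -54.1 TCP [ 0.4252 -0.2851  0.1823] d mm [  -3.1    0.2 -158.3]
```

View pics/w2.png

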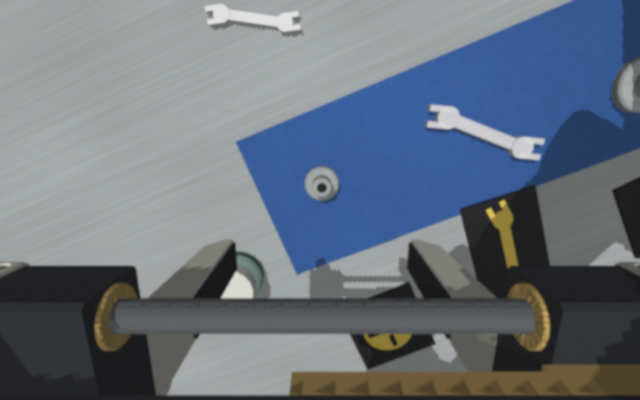

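The small chuck shows at (322,184), with the tub, the small look-alike spanner and the real spanner clear of it. I'm picking it up.

```bash
P="python3 -m pendant"
$P '[[[1,0,0,-40,0,0,0],[0.6,0,0,-40,0,0,0],[0.6,0,0,-40,0,0,0],[0.6,0,0,-30,0,0,0],[0.6,0,-0.5,-14,0,0,0],[0.6,0,0,0,0,0,0],[0.6,0,0,0,0,0,0]]]' 30
$P '[[[0.2,0,0,0,0,0,0],[0.1,0,0,0,0,0,0],[0.1,0,0,0,0,0,0],[0.1,0,0,0,0,0,0],[0.1,0,0,0,0,0,0],[0.1,0,0,0,0,0,0]]]' 30
```

```text
clock: 6.5
eef_pos: [0.4261, -0.2869, 0.0174]
orientation: [76.7, 90.0, 54.9]
contact_force: [0.2, -0.4, 0.1]
opening: 0.0564
clock: 7.1
eef_pos: [0.4249, -0.2871, 0.0175]
orientation: [-28.0, 90.0, -49.9]
contact_force: [0.8, 0.4, 0.2]
opening: 0.0128
```

Opening is 12.8 mm against the 22 mm boss, so it isn't gripped. Looking.

Run:
```python
from m import *
print(env.state()["opening"])
w=env.grab_frame("wrist");g=env.grab_frame("scene")
print(np.round(proj(g,(.425,-.287,.02))))
u,v=proj(g,(.425,-.287,.03)).astype(int)
a=w["pixels"][80:400,100:540,::-1]; b=cv2.resize(g["pixels"][v-60:v+60,u-60:u+60,::-1],(320,320),interpolation=cv2.INTER_CUBIC)
cv2.imwrite("pics/a3.png",np.hstack([a,b]))
```

```text
0.012839207371497205
[216. 255.]
```

View pics/a3.png

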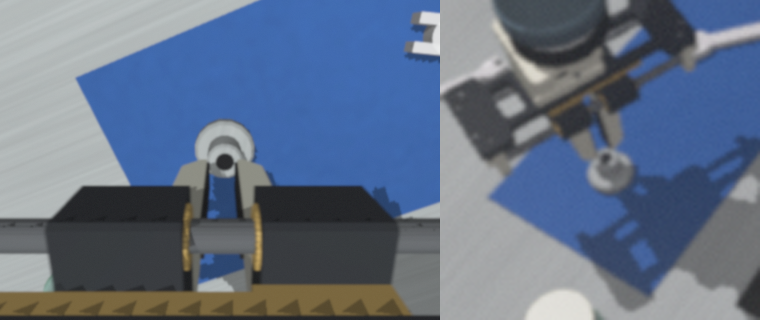

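Run:
```python
from look import *
w,st=look("small_chuck",.014)
print(st["eef_pos"],st["orientation"],"joint",st["joint_positions"].round(1))
print("bore",back(w,(325,241),.034,st),"tcp px",proj(w,st["eef_pos"],st))
t=env.grab_frame("top")
for d in env.cut_out(t,"small_chuck")[:3]: print(d["confidence"],d["centre"],back(t,d["centre"],.02),d["mask"].sum())
save(t,"t4",(380,190,480,260),7)
```

```text
small_chuck 0.92 mean px [323.4 224.3] xyz [ 0.4207 -0.2847  0.014 ] circ (323.5, 226.5) [ 0.4222 -0.2853  0.014 ] diam 0.0406 ang 83.5 TCP [ 0.4249 -0.2871  0.0174] d mm [-4.1  2.4 -3.4]
[ 0.42488119 -0.28714108  0.01741129] [-30.14161402  89.99363434 -52.02262335] joint [ -46.5   21.   105.    -0.    54.  -114.6]
bore [ 0.42489943 -0.28544917  0.034     ] tcp px [322.37169979 232.7783065 ]
```

View pics/t4.png

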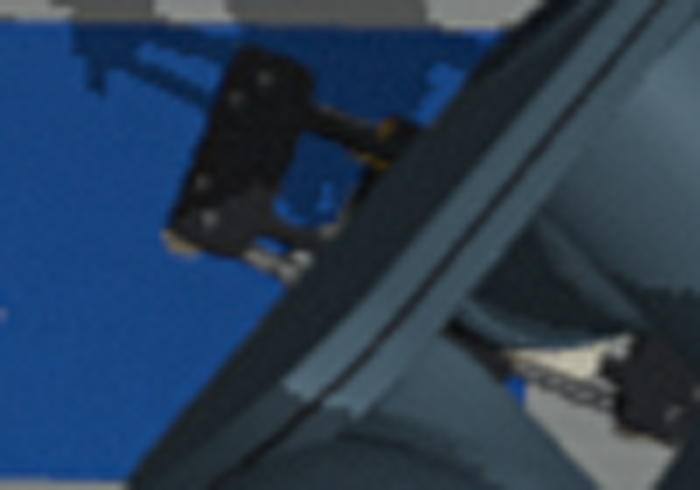

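```bash
python3 -m pendant '[[[0.1,0,0,0,0,0,0],[0.1,0,0,0,0,0,0]]]'
python3 - <<'E'
from m import *
w=env.grab_frame("wrist");save(w,"w5",(250,180,400,310),5)
s=env.state();
for i in (0,20,40): 
  M=Ro.from_euler("xyz",s["orientation"],degrees=True).as_matrix(); print(proj(w,s["eef_pos"]-M[:,0]*i/1000,s))
print(M.round(3))
E
```

```text
clock: 7.6
eef_pos: [0.4249, -0.2871, 0.0173]
orientation: [-168.1, 90.0, 170.0]
contact_force: [0.2, -0.8, -0.4]
opening: 0.0094
[322.37156742 232.77843186]
[322.40107257 244.02310474]
[322.43702636 257.72541186]
[[-0.     0.373  0.928]
 [ 0.     0.928 -0.373]
 [-1.     0.    -0.   ]]
```

View pics/w5.png

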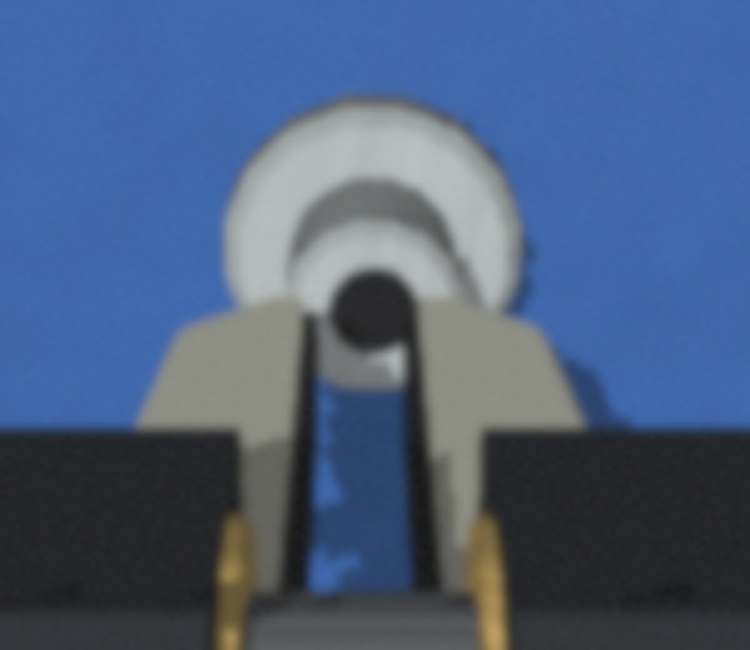

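The fingers reached the commanded 9.4 mm and hide part of the boss, so the tips are above the boss top, higher than the reported TCP suggests. I'll reopen and lower in steps, checking the force.

```bash
P="python3 -m pendant"
$P '[[[0.38,0,0,0,0,0,0],[0.38,0,0,0,0,0,0],[0.38,0,0,0,0,0,0],[0.38,0,0,0,0,0,0],[0.38,0,1,-4,0,0,0],[0.38,0,0,-4,0,0,0],[0.38,0,0,-2,0,0,0],[0.38,0,0,0,0,0,0]]]' 30
$P '[[[0.1,0,0,0,0,0,0],[0.1,0,0,0,0,0,0],[0.1,0,0,0,0,0,0],[0.1,0,0,0,0,0,0],[0.1,0,0,0,0,0,0]]]' 20
python3 - <<'E'
from m import *
w=env.grab_frame("wrist");g=env.grab_frame("scene")
u,v=proj(g,(.425,-.287,.03)).astype(int)
a=cv2.resize(w["pixels"][180:310,250:400,::-1],(450,390),interpolation=cv2.INTER_CUBIC); b=cv2.resize(g["pixels"][v-35:v+25,u-25:u+25,::-1],(325,390),interpolation=cv2.INTER_CUBIC)
cv2.imwrite("pics/a6.png",np.hstack([a,b]))
E
```

```text
clock: 8.45
eef_pos: [0.4246, -0.2858, 0.0068]
orientation: [155.9, 89.9, 134.0]
contact_force: [0.1, -0.1, 0.0]
opening: 0.0358
clock: 8.95
eef_pos: [0.4249, -0.2861, 0.0075]
orientation: [-30.1, 90.0, -52.0]
contact_force: [-0.1, 0.0, 0.4]
opening: 0.0094
```

View pics/a6.png

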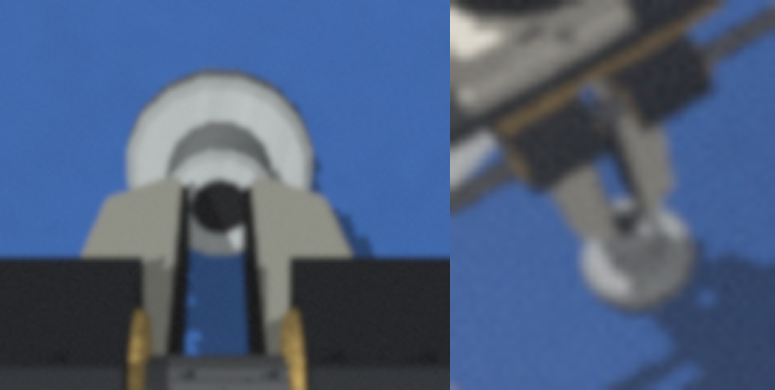

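Still above the boss (fingers shut over its top). From the finger tip row I estimate the tips about 25-35 mm above the reported TCP. Going on down in steps.

```bash
P="python3 -m pendant"
$P '[[[0.38,0,0,0,0,0,0],[0.38,0,0,0,0,0,0],[0.38,0,0,0,0,0,0],[0.38,0,0,0,0,0,0],[0.38,0,0,-4,0,0,0],[0.38,0,0,-4,0,0,0],[0.38,0,0,-4,0,0,0],[0.38,0,0,0,0,0,0]]]' 30
$P '[[[0.1,0,0,0,0,0,0],[0.1,0,0,0,0,0,0],[0.1,0,0,0,0,0,0],[0.1,0,0,0,0,0,0],[0.1,0,0,0,0,0,0]]]' 20
```

```text
clock: 9.85
eef_pos: [0.4244, -0.2856, -0.0055]
orientation: [155.4, 89.9, 133.6]
contact_force: [-0.1, -0.2, 0.4]
opening: 0.0352
clock: 10.35
eef_pos: [0.4252, -0.2862, -0.0031]
orientation: [-26.4, 90.0, -48.2]
contact_force: [-2.4, 5.0, 16.2]
opening: 0.0111
```

Closing now pushed up with 16 N: the tips are on the boss top, so closed tips sit about 37 mm behind the reported TCP. Open and go 11 mm lower.

```bash
P="python3 -m pendant"
$P '[[[0.38,0,0,0,0,0,0],[0.38,0,0,0,0,0,0],[0.38,0,0,0,0,0,0],[0.38,0,0,0,0,0,0],[0.38,0,0,-4,0,0,0],[0.38,0,0,-4,0,0,0],[0.38,0,0,-3,0,0,0],[0.38,0,0,0,0,0,0]]]' 30
$P '[[[0.15,0,0,0,0,0,0],[0.15,0,0,0,0,0,0],[0.15,0,0,0,0,0,0],[0.15,0,0,0,0,0,0]]]' 20
python3 - <<'E'
from m import *
w=env.grab_frame("wrist");g=env.grab_frame("scene")
u,v=proj(g,(.425,-.287,.03)).astype(int)
a=cv2.resize(w["pixels"][180:310,250:400,::-1],(450,390),interpolation=cv2.INTER_CUBIC); b=cv2.resize(g["pixels"][v-35:v+25,u-25:u+25,::-1],(325,390),interpolation=cv2.INTER_CUBIC)
cv2.imwrite("pics/a7.png",np.hstack([a,b]))
E
```

```text
clock: 11.15
eef_pos: [0.4305, -0.2918, -0.0035]
orientation: [-24.3, 89.0, -46.1]
contact_force: [-13.9, 13.9, 94.0]
opening: 0.0353
clock: 11.55
eef_pos: [0.4263, -0.2881, -0.0044]
orientation: [-34.9, 89.6, -56.6]
contact_force: [-23.5, 19.1, 101.6]
opening: 0.0144
```

View pics/a7.png

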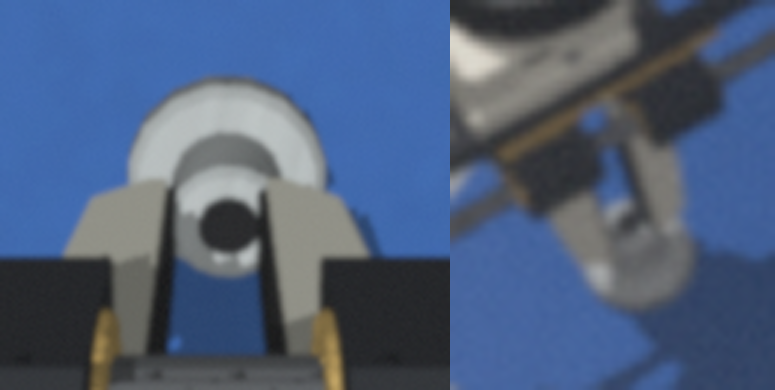

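Wrist force hit 94–102 N, near the limit, so I'm lifting off at once.

```bash
P="python3 -m pendant"
$P '[[[0.38,0,0,10,0,0,0],[0.38,0,0,10,0,0,0],[0.38,0,0,30,0,0,0],[0.38,0,0,40,0,0,0],[0.38,0,0,40,0,0,0],[0.38,0,0,0,0,0,0],[0.38,0,0,0,0,0,0]]]' 30
python3 - <<'E'
from look import *
w,st=look("small_chuck",.014)
g=env.grab_frame("scene")
u,v=proj(g,(.425,-.287,.08)).astype(int); print("tcp in scene",proj(g,st["eef_pos"]),"crop org",u-55,v-40, "40mm above",proj(g,st["eef_pos"]+[0,0,.04]),"chuck",proj(g,(.4245,-.2855,.014)))
a=cv2.resize(w["pixels"][130:390,130:520,::-1],(390,260)); b=cv2.resize(g["pixels"][v-40:v+40,u-55:u+55,::-1],(660,480),interpolation=cv2.INTER_CUBIC)
cv2.imwrite("pics/a8.png",b)
E
```

```text
clock: 12.35
eef_pos: [0.4252, -0.2866, 0.1147]
orientation: [-32.9, 89.9, -54.8]
contact_force: [-0.3, 0.2, 0.2]
opening: 0.0352
small_chuck 0.91 mean px [323.1 194.9] xyz [ 0.4234 -0.2852  0.014 ] circ (323.0, 194.7) [ 0.4233 -0.2852  0.014 ] diam 0.0398 ang 46.3 TCP [ 0.4252 -0.2866  0.1147] d mm [  -1.8    1.4 -100.7]
tcp in scene [209.04320736 233.77555327] crop org 156 202 40mm above [205.65613133 223.64218075] chuck [216.74042362 256.14666945]
```

View pics/a8.png

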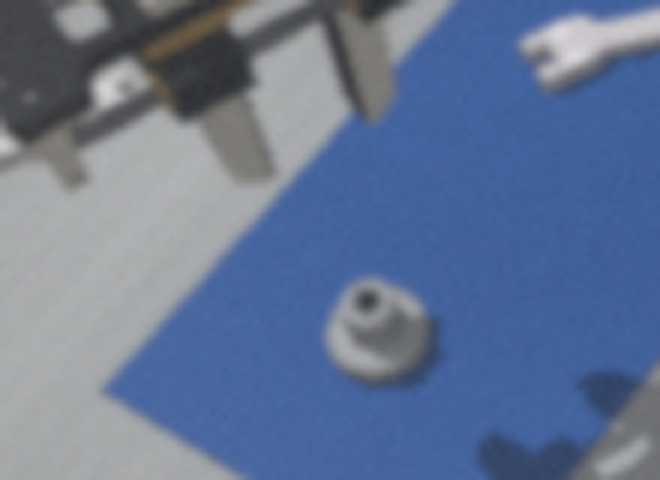

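```bash
P="python3 -m pendant"
$P '[[[0.1,0,42,0,0,0,0],[0.1,0,44,0,0,0,0],[0.1,0,0,-40,0,0,0],[0.1,0,0,-40,0,0,0],[0.1,0,0,-24,0,0,0],[0.1,0,0,0,0,0,0]]]' 20
for i in 1; do $P '[[[0.1,0,0,-4,0,0,0],[0.1,0,0,-2,0,0,0],[0.1,0,0,0,0,0,0]]]' | egrep "eef|force|open"; done
$P '[[[0.1,0,0,-2,0,0,0],[0.1,0,0,-2,0,0,0],[0.1,0,0,0,0,0,0]]]' | egrep "eef|force|open"
```

```text
clock: 13.1
eef_pos: [0.4214, -0.1972, 0.0062]
orientation: [163.3, 89.4, 141.5]
contact_force: [-0.2, -0.0, -0.7]
opening: 0.0096
eef_pos: [0.4255, -0.2007, 0.0051]
contact_force: [0.0, -0.9, -0.5]
opening: 0.0092
eef_pos: [0.4249, -0.2001, 0.0005]
contact_force: [-0.1, -0.2, 0.2]
opening: 0.009
```

```bash
P="python3 -m pendant"
for i in 1; do $P '[[[0.1,0,0,-1,0,0,0],[0.1,0,0,-1,0,0,0],[0.1,0,0,0,0,0,0]]]' | egrep "eef|force|open"; done
$P '[[[0.1,0,0,-1,0,0,0],[0.1,0,0,-1,0,0,0],[0.1,0,0,0,0,0,0]]]' | egrep "eef|force|open"
```

```text
eef_pos: [0.4248, -0.2, -0.0018]
contact_force: [-0.3, -0.2, 0.3]
opening: 0.0092
eef_pos: [0.4248, -0.2, -0.0038]
contact_force: [0.7, 0.5, -0.2]
opening: 0.0097
```

```bash
P="python3 -m pendant"
$P '[[[0.1,0,0,-1,0,0,0],[0.1,0,0,-1,0,0,0],[0.1,0,0,0,0,0,0]]]' | egrep "eef|force|open"
```

```text
eef_pos: [0.4248, -0.2, -0.0058]
contact_force: [-0.4, 0.5, -0.2]
opening: 0.0095
```

```bash
P="python3 -m pendant"
$P '[[[0.1,0,0,-2,0,0,0],[0.1,0,0,-2,0,0,0],[0.1,0,0,0,0,0,0]]]' | egrep "eef|force"
```

```text
eef_pos: [0.4247, -0.1999, -0.01]
contact_force: [-0.3, 0.4, 1.3]
```

```bash
P="python3 -m pendant"
$P '[[[0.1,0,0,-2,0,0,0],[0.1,0,0,-2,0,0,0],[0.1,0,0,0,0,0,0]]]' | egrep "eef|force"
```

```text
eef_pos: [0.4247, -0.1999, -0.0139]
contact_force: [-0.2, 0.1, 0.1]
```

```bash
P="python3 -m pendant"
$P '[[[0.1,0,0,-2,0,0,0],[0.1,0,0,-2,0,0,0],[0.1,0,0,0,0,0,0]]]' | egrep "eef|force"
```

```text
eef_pos: [0.4247, -0.1999, -0.0179]
contact_force: [-0.6, -1.2, -0.4]
```

```bash
P="python3 -m pendant"
$P '[[[0.1,0,0,-2,0,0,0],[0.1,0,0,-2,0,0,0],[0.1,0,0,0,0,0,0]]]' | egrep "eef|force"
```

```text
eef_pos: [0.4247, -0.1999, -0.0219]
contact_force: [1.1, 0.4, 1.1]
```

```bash
P="python3 -m pendant"
$P '[[[0.1,0,0,-2,0,0,0],[0.1,0,0,-2,0,0,0],[0.1,0,0,0,0,0,0]]]' | egrep "eef|force"
```

```text
eef_pos: [0.4247, -0.1999, -0.0259]
contact_force: [-0.9, -0.2, -0.1]
```

```bash
P="python3 -m pendant"
$P '[[[0.1,0,0,-2,0,0,0],[0.1,0,0,-2,0,0,0],[0.1,0,0,0,0,0,0]]]' | egrep "eef|force"
```

```text
eef_pos: [0.4247, -0.2, -0.0299]
contact_force: [0.7, -0.2, 0.3]
```

```bash
P="python3 -m pendant"
$P '[[[0.1,0,0,-2,0,0,0],[0.1,0,0,-1,0,0,0],[0.1,0,0,0,0,0,0]]]' | egrep "eef|force"
```

```text
eef_pos: [0.4248, -0.2, -0.0328]
contact_force: [-0.6, -0.9, 0.3]
```

```bash
P="python3 -m pendant"
$P '[[[0.1,0,0,-2,0,0,0],[0.1,0,0,-1,0,0,0],[0.1,0,0,0,0,0,0]]]' | egrep "eef|force"
```

```text
eef_pos: [0.425, -0.2002, -0.035]
contact_force: [-1.7, 1.1, 8.1]
```

Contact comes with the TCP reading -34.5 mm over the 2 mm mat, so the real tips are at eef_z + 36.5 mm. I'll use that from here. Back up over the chuck and re-measure.

```bash
P="python3 -m pendant"
$P '[[[0.6,0,0,40,0,0,0],[0.6,0,0,40,0,0,0],[0.6,0,0,40,0,0,0],[0.6,0,-43,20,0,0,0],[0.6,0,-43,0,0,0,0],[0.6,0,0,0,0,0,0],[0.6,0,0,0,0,0,0]]]' 30
python3 - <<'E'
from look import *
w,st=look("small_chuck",.014,"w9")
m=env.cut_out(w,"small_chuck")[0]["mask"]
g=cv2.cvtColor(w["pixels"],cv2.COLOR_RGB2GRAY); k=m&(g<60); ys,xs=np.nonzero(k); print("bore px",xs.mean(),ys.mean(),k.sum(),back(w,(xs.mean(),ys.mean()),.034,st))
t=env.grab_frame("top")
E
```

```text
clock: 17.7
eef_pos: [0.4244, -0.2864, 0.1039]
orientation: [143.2, 89.9, 121.2]
contact_force: [-0.5, 0.9, -1.0]
opening: 0.0556
small_chuck 0.78 mean px [322.4 198.6] xyz [ 0.4232 -0.2858  0.014 ] circ (322.6, 198.5) [ 0.4231 -0.2855  0.014 ] diam 0.0395 ang 56.1 TCP [ 0.4244 -0.2864  0.1039] d mm [ -1.2   0.6 -89.9]
bore px 323.3076923076923 205.95384615384614 65 [ 0.42502501 -0.28566301  0.034     ]
```

View pics/w9.png

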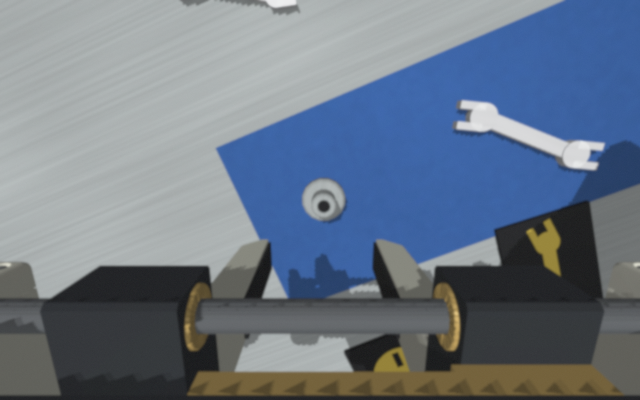

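```bash
P="python3 -m pendant"
$P '[[[0.6,0,0,-40,0,0,0],[0.6,0,0.5,-40,0,0,0],[0.6,0,0,-20,0,0,0],[0.6,0,0,-8,0,0,0],[0.6,0,0,0,0,0,0],[0.6,0,0,0,0,0,0]]]' 30
$P '[[[0.6,0,0,-4,0,0,0],[0.6,0,0,-4,0,0,0],[0.6,0,0,0,0,0,0]]]' 30; python3 -c "
from h import *
print(env.state()['moment'])
w=env.grab_frame('wrist');save(w,'w10',(220,160,430,320),3)"
```

```text
clock: 18.5
eef_pos: [0.4256, -0.2858, -0.0027]
orientation: [-24.2, 89.9, -46.1]
contact_force: [-0.2, 0.6, 0.1]
opening: 0.0558
clock: 18.8
eef_pos: [0.4249, -0.2856, -0.0116]
orientation: [-19.6, 90.0, -41.5]
contact_force: [-0.2, 0.4, -0.2]
opening: 0.0554
[0.02418906 0.00945036 0.03463729]
```

View pics/w10.png

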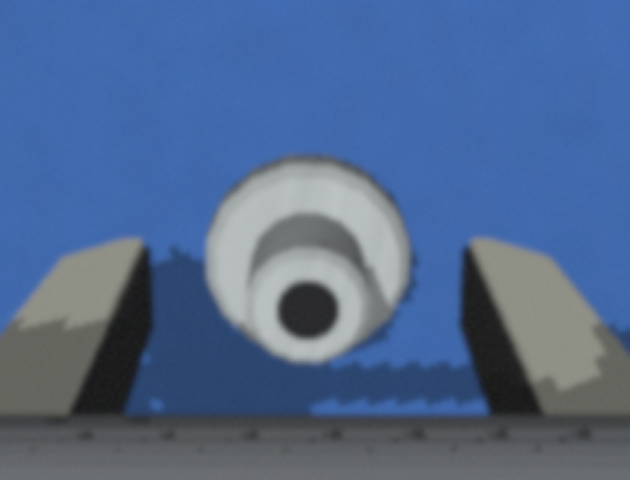

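The boss stands midway between the open fingers, bore at about (307,310) in the crop. Closing, 5 mm lower.

```bash
P="python3 -m pendant"
$P '[[[0.6,0,0,-3,0,0,0],[0.6,0,0,-2,0,0,0],[0.1,0,0,0,0,0,0],[0.1,0,0,0,0,0,0],[0.1,0,0,0,0,0,0],[0.1,0,0,0,0,0,0],[0.1,0,0,0,0,0,0],[0.1,0,0,0,0,0,0],[0.1,0,0,0,0,0,0],[0.1,0,0,0,0,0,0]]]' 35
```

```text
clock: 19.85
eef_pos: [0.425, -0.2856, -0.0166]
orientation: [10.7, 90.0, -11.2]
contact_force: [0.3, -0.2, 1.3]
opening: 0.0209
```

```bash
P="python3 -m pendant"
$P '[[[0.1,0,0,20,0,0,0],[0.1,0,0,40,0,0,0],[0.1,0,0,40,0,0,0],[0.1,13,40,0,0,0,0],[0.1,13,42,0,0,0,0],[0.1,13,42,0,0,0,0],[0.1,13,42,0,0,0,0],[0.1,13,42,0,0,0,0],[0.1,13,42,0,0,0,0],[0.1,13,42,0,0,0,0],[0.1,13,42,0,0,0,0],[0.1,13,42,0,0,0,0]]]' 35
$P '[[[0.1,13,42,0,0,0,0],[0.1,13,42,0,0,0,0],[0.1,13,42,0,0,0,0],[0.1,13,42,0,0,0,0],[0.1,6.5,25.5,0,0,0,0],[0.1,0,0,0,0,0,0],[0.1,0,0,0,0,0,0],[0.1,0,0,0,0,0,0]]]' 35
```

```text
clock: 21.05
eef_pos: [0.5418, 0.0922, 0.0831]
orientation: [-140.9, 90.0, -162.8]
contact_force: [1.2, -0.4, -0.6]
opening: 0.0207
clock: 21.85
eef_pos: [0.5998, 0.2828, 0.0828]
orientation: [-123.6, 89.9, -145.5]
contact_force: [-0.5, -0.4, -1.3]
opening: 0.0208
```

```bash
P="python3 -m pendant"
$P '[[[0.1,1,1,-40,0,0,0],[0.1,0,0,-30,0,0,0],[0.1,0,0,-15,0,0,0],[0.1,0,0,-4,0,0,0],[0.1,0,0,-2,0,0,0],[0.1,0,0,0,0,0,0],[0.1,0,0,-2,0,0,0],[0.1,0,0,-1,0,0,0],[0.1,0,0,0,0,0,0]]]' 35
```

```text
clock: 22.75
eef_pos: [0.6016, 0.2851, -0.0102]
orientation: [36.7, 90.0, 14.8]
contact_force: [0.0, -0.2, -2.1]
opening: 0.0208
```

```bash
P="python3 -m pendant"
$P '[[[0.1,-0.5,-1,-1,0,0,0],[0.1,0,0,-1,0,0,0],[0.1,0,0,-0.5,0,0,0],[0.1,0,0,0,0,0,0]]]' 35
```

```text
clock: 23.15
eef_pos: [0.6009, 0.2839, -0.0126]
orientation: [-3.6, 90.0, -25.4]
contact_force: [-2.6, -2.0, 4.6]
opening: 0.0209
```

```bash
P="python3 -m pendant"
$P '[[[0.4,0,0,0,0,0,0],[0.4,0,0,0,0,0,0],[0.4,0,0,0,0,0,0],[0.5,0,0,10,0,0,0],[0.7,0,0,40,0,0,0],[0.7,0,0,50,0,0,0],[0.7,0,0,50,0,0,0],[0.7,0,0,40,0,0,0],[0.7,0,0,0,0,0,0],[0.7,0,0,0,0,0,0]]]' 35; python3 look.py small_chuck .018; python3 look.py tile_small_chuck .006
$P '[[[1,-38,-8,0,0,0,0],[1,-38,-8,0,0,0,0],[1,-38,-8,0,0,0,0],[1,-38,-8,0,0,0,0],[1,0,0,0,0,0,0],[1,0,0,0,0,0,0]]]' 35; python3 look.py lift_plate .028
```

```text
clock: 24.15
eef_pos: [0.6016, 0.2842, 0.1789]
orientation: [37.4, 89.8, 15.6]
contact_force: [0.3, -0.1, 0.4]
opening: 0.0649
small_chuck 0.62 mean px [321.  182.8] xyz [0.5993 0.2839 0.018 ] circ (320.9, 182.7) [0.5993 0.2838 0.018 ] diam 0.0398 ang 58.8 TCP [0.6016 0.2842 0.1789] d mm [  -2.3   -0.3 -160.9]
tile_small_chuck 0.97 mean px [323.1 180.8] xyz [0.5972 0.2856 0.006 ] circ (322.8, 180.7) [0.5969 0.2853 0.006 ] diam 0.1349 ang 89.2 TCP [0.6    0.2836 0.1757] d mm [  -2.8    1.9 -169.7]
tile_small_chuck 0.6 mean px [173.8 237.7] xyz [0.5945 0.0928 0.006 ] circ (170.0, 242.0) [0.5976 0.0859 0.006 ] diam 0.133 ang 54.8 TCP [0.6    0.2836 0.1757] d mm [  -5.6 -190.8 -169.7]
clock: 24.95
eef_pos: [0.4484, 0.2519, 0.1764]
orientation: [-139.7, 90.0, -161.6]
contact_force: [-0.2, 0.3, -0.1]
opening: 0.093
lift_plate 0.59 mean px [322.1 187.1] xyz [0.4482 0.2518 0.028 ] circ (322.0, 187.0) [0.448  0.2517 0.028 ] diam 0.0664 ang -49.7 TCP [0.4484 0.2519 0.1764] d mm [-1.000e-01 -1.000e-01 -1.484e+02]
```

```bash
P="python3 -m pendant"
$P '[[[1,0,0,-45,0,0,0],[1,0,0,-45,0,0,0],[1,0,0,-45,0,0,0],[1,0,0,-35,0,0,0],[1,0,0,-20,0,0,0],[1,0,0,-11,0,0,0],[1,0,0,-4,0,0,0],[1,0,0,0,0,0,0],[1,0,0,0,0,0,0]]]' 35
$P '[[[0.6,0,0,0,0,0,0],[0.6,0,0,0,0,0,0],[0.6,0,0,0,0,0,0],[0.6,0,0,0,0,0,0],[0.6,0,0,0,0,0,0],[0.6,0,0,0,0,0,0],[0.6,0,0,0,0,0,0]]]' 35
```

```text
clock: 25.95
eef_pos: [0.4502, 0.2523, -0.0272]
orientation: [38.8, 89.9, 16.9]
contact_force: [-0.0, -0.2, 0.5]
opening: 0.0931
clock: 26.65
eef_pos: [0.4491, 0.252, -0.0278]
orientation: [46.8, 90.0, 24.9]
contact_force: [-0.9, -0.4, 5.8]
opening: 0.0654
```

```bash
P="python3 -m pendant"
$P '[[[0.6,0,0,20,0,0,0],[0.6,0,0,40,0,0,0],[0.6,0,0,40,0,0,0],[0.6,15,-41,0,0,0,0],[0.6,15,-41,0,0,0,0],[0.6,15,-41,0,0,0,0],[0.6,15,-41,0,0,0,0],[0.6,15,-41,0,0,0,0],[0.6,15,-41,0,0,0,0],[0.6,15,-41,0,0,0,0],[0.6,15,-41,0,0,0,0],[0.6,15,-41,0,0,0,0]]]' 35
$P '[[[0.6,15,-41,0,0,0,0],[0.6,15,-41,0,0,0,0],[0.6,15,-41,0,0,0,0],[0.6,11,-38,0,0,0,0],[0.6,0,0,-30,0,0,0],[0.6,0,0,-30,0,0,0],[0.6,0,0,-20,0,0,0],[0.6,0,0,-10,0,0,0],[0.6,0,0,0,0,0,0],[0.6,0,0,0,0,0,0],[0.6,0,0,0,0,0,0]]]' 35
```

```text
clock: 27.85
eef_pos: [0.5834, -0.1186, 0.0708]
orientation: [178.6, 89.9, 156.7]
contact_force: [0.3, -0.1, -2.2]
opening: 0.0652
clock: 28.95
eef_pos: [0.641, -0.2786, -0.0165]
orientation: [-11.5, 89.8, -33.4]
contact_force: [-0.7, -0.3, -2.3]
opening: 0.0653
```

```bash
P="python3 -m pendant"
$P '[[[0.6,-1,0.5,-3,0,0,0],[0.6,0,0,-2,0,0,0],[0.6,0,0,-1,0,0,0],[0.6,0,0,0,0,0,0]]]' 35;$P '[[[0.6,0,0,-1,0,0,0],[0.6,0,0,-0.5,0,0,0],[0.6,0,0,0,0,0,0]]]' 35
```

```text
clock: 29.35
eef_pos: [0.6389, -0.2776, -0.0237]
orientation: [-9.3, 90.0, -31.2]
contact_force: [-1.6, 1.2, 0.0]
opening: 0.0651
clock: 29.65
eef_pos: [0.6389, -0.2775, -0.0238]
orientation: [-16.7, 90.0, -38.5]
contact_force: [-4.1, 1.9, 8.5]
opening: 0.0658
```

Contact. Release, rise and check, then go to the spanner.

```bash
P="python3 -m pendant"
$P '[[[0.8,0,0,0,0,0,0],[1,0,0,0,0,0,0],[1,0,0,0,0,0,0],[1,0,0,0,0,0,0],[1,0,0,0,0,0,0],[1,0,0,20,0,0,0],[1,0,0,45,0,0,0],[1,0,0,45,0,0,0],[1,0,0,45,0,0,0],[1,0,0,45,0,0,0],[1,0,0,0,0,0,0],[1,0,0,0,0,0,0]]]' 35; python3 look.py lift_plate .032
$P '[[[1,-40,37,0,0,0,0],[1,-40,37,0,0,0,0],[1,-40,37,0,0,0,0],[1,-40,37,0,0,0,0],[1,-38,36,0,0,0,0],[1,0,0,0,0,0,0],[1,0,0,0,0,0,0]]]' 35; python3 look.py spanner .012
```

```text
clock: 30.85
eef_pos: [0.6396, -0.278, 0.1759]
orientation: [-11.0, 89.8, -32.8]
contact_force: [-0.9, 0.5, -0.9]
opening: 0.0931
lift_plate 0.63 mean px [321.3 186.3] xyz [ 0.6378 -0.2785  0.032 ] circ (321.8, 186.5) [ 0.6382 -0.2781  0.032 ] diam 0.0661 ang -21.3 TCP [ 0.6396 -0.278   0.1759] d mm [  -1.7   -0.5 -143.9]
clock: 31.65
eef_pos: [0.4546, -0.1064, 0.1733]
orientation: [178.6, 89.9, 156.8]
contact_force: [0.1, -0.7, 0.5]
opening: 0.0929
spanner 0.73 mean px [250.3 369.4] xyz [ 0.6489 -0.2868  0.012 ] circ (249.8, 369.1) [ 0.6482 -0.2871  0.012 ] diam 0.0717 ang 87.4 TCP [ 0.4546 -0.1064  0.1733] d mm [ 194.3 -180.4 -161.3]
spanner 0.68 mean px [322.8 167.3] xyz [ 0.4361 -0.0983  0.012 ] circ (324.5, 167.0) [ 0.4365 -0.0964  0.012 ] diam 0.1373 ang 49.3 TCP [ 0.4546 -0.1064  0.1733] d mm [ -18.5    8.1 -161.3]
```

```bash
P="python3 -m pendant"
$P '[[[1,-2,1,0,0,0,7.9],[1,-2,1,0,0,0,7.9],[1,-2,1,0,0,0,7.9],[1,-2,1,0,0,0,7.9],[1,-2,1,0,0,0,7.9],[1,-2,1,0,0,0,7.9],[1,-2,1,0,0,0,7.9],[1,-2,1,0,0,0,7.9],[1,-2,1,0,0,0,7.9],[1,0,0,0,0,0,0],[1,0,0,0,0,0,0]]]' 35
python3 - <<'E'
from look import *
w,st=look("spanner",.011,"w13")
M=Ro.from_euler("xyz",st["orientation"],degrees=True).as_matrix(); print("jaw ang",np.degrees(np.arctan2(M[1,1],M[0,1])),st["joint_positions"][5])
t=env.grab_frame("top")
d=env.cut_out(t,"tile_spanner")[0]
k=d["mask"]&(cv2.inRange(cv2.cvtColor(t["pixels"],cv2.COLOR_RGB2HSV),(22,120,80),(35,255,255))>0)
r=cv2.minAreaRect(np.argwhere(k)[:,::-1].astype(np.float32)); print("tile rect",r,back(t,r[0],.006))
E
```

```text
clock: 32.85
eef_pos: [0.4385, -0.0992, 0.1739]
orientation: [107.8, 90.0, 156.8]
contact_force: [0.1, 0.3, 0.3]
opening: 0.0929
spanner 0.88 mean px [322.4 183.6] xyz [ 0.4367 -0.0996  0.011 ] circ (322.5, 185.0) [ 0.4377 -0.0983  0.011 ] diam 0.1364 ang 48.9 TCP [ 0.4385 -0.0992  0.1739] d mm [  -1.7   -0.4 -162.9]
spanner 0.54 mean px [ 35.3 253.9] xyz [ 0.7523 -0.2612  0.011 ] circ (35.5, 255.5) [ 0.7537 -0.2598  0.011 ] diam 0.0372 ang 163.7 TCP [ 0.4385 -0.0992  0.1739] d mm [ 313.8 -162.1 -162.9]
jaw ang 138.96979786906633 -165.9795734652152
tile rect ((0.0, 0.0), (0.0, 0.0), 0.0) [1.07577419 0.96269392 0.006     ]
```

View pics/w13.png

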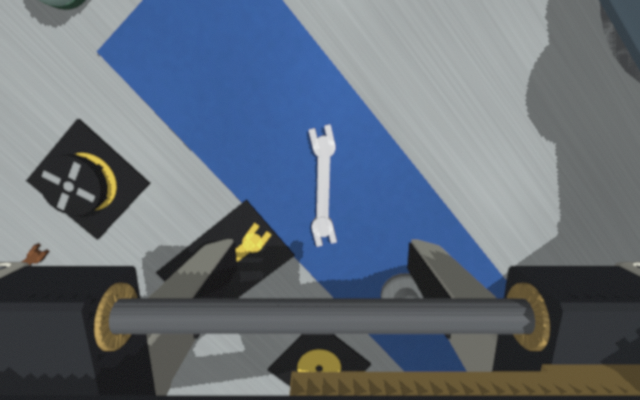

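The spanner stands upright in the picture at (322,185), exactly across the jaws. The lift plate on its tile shows at the left; the yellow crescent there is just parallax, the disc being raised.

```bash
P="python3 -m pendant"
$P '[[[0.6,-1.3,0.3,-45,0,0,0],[0.6,0,0,-45,0,0,0],[0.6,0,0,-45,0,0,0],[0.6,0,0,-35,0,0,0],[0.5,0,0,-20,0,0,0],[0.5,0,0,-10,0,0,0],[0.5,0,0,-5,0,0,0],[0.5,0,0,-1,0,0,0],[0.5,0,0,0,0,0,0],[0.5,0,0,0,0,0,0]]]' 30
```

```text
clock: 34.05
eef_pos: [0.4374, -0.0985, -0.0307]
orientation: [-76.3, 89.9, -27.1]
contact_force: [0.2, 0.4, 0.1]
opening: 0.0466
```

```bash
P="python3 -m pendant"
$P '[[[0.5,0,0,-1,0,0,0],[0.5,0,0,0,0,0,0],[0,0,0,0,0,0,0],[0,0,0,0,0,0,0],[0,0,0,0,0,0,0],[0,0,0,0,0,0,0],[0,0,0,0,0,0,0],[0,0,0,0,0,0,0],[0,0,0,0,0,0,0]]]' 30
```

```text
clock: 34.95
eef_pos: [0.4365, -0.0981, -0.0327]
orientation: [-103.6, 90.0, -54.4]
contact_force: [1.8, -0.1, 0.2]
opening: 0.0126
```

```bash
P="python3 -m pendant"
$P '[[[0,0,0,20,0,0,0],[0,0,0,40,0,0,0],[0,0,0,20,0,0,0],[0,22,-1,20,0,0,-7.2],[0,22,-1,0,0,0,-7.2],[0,23,-1,0,0,0,-7.2],[0,22,-1,0,0,0,-7.2],[0,23,-1,0,0,0,-7.2],[0,22,0,0,0,0,-7.2],[0,23,0,0,0,0,-7.2],[0,0,0,0,0,0,0],[0,0,0,0,0,0,0]]]' 30
python3 - <<'E'
from look import *
st=env.state();M=Ro.from_euler("xyz",st["orientation"],degrees=True).as_matrix(); print("jaw ang",np.degrees(np.arctan2(M[1,1],M[0,1])))
w,st=look("spanner",.109)
for d in env.cut_out(w,"tile_spanner")[:1]:
    r=cv2.minAreaRect(np.argwhere(d["mask"])[:,::-1].astype(np.float32)); c=[back(w,p,.006,st) for p in cv2.boxPoints(r)]; print(np.round(c,4),back(w,r[0],.006,st).round(4))
save(w,"w14")
E
```

```text
clock: 36.15
eef_pos: [0.5926, -0.1028, 0.0666]
orientation: [166.2, 89.9, 165.2]
contact_force: [-0.3, 0.4, -1.3]
opening: 0.0122
jaw ang 89.00331372573802
spanner 0.67 mean px [329.2 366.1] xyz [ 0.6596 -0.0999  0.109 ] circ (330.0, 365.9) [ 0.6594 -0.0994  0.109 ] diam 0.0069 ang 12.2 TCP [ 0.5926 -0.1028  0.0666] d mm [67.   2.9 42.4]
spanner 0.59 mean px [320.9 236.9] xyz [ 0.5798 -0.1032  0.109 ] circ (322.5, 214.0) [ 0.5674 -0.1021  0.109 ] diam 0.0855 ang -0.4 TCP [ 0.5926 -0.1028  0.0666] d mm [-12.8  -0.4  42.4]
[[ 0.5167 -0.1432  0.006 ]
 [ 0.5184 -0.0543  0.006 ]
 [ 0.6434 -0.0506  0.006 ]
 [ 0.6416 -0.1507  0.006 ]] [ 0.5763 -0.0996  0.006 ]
```

View pics/w14.png

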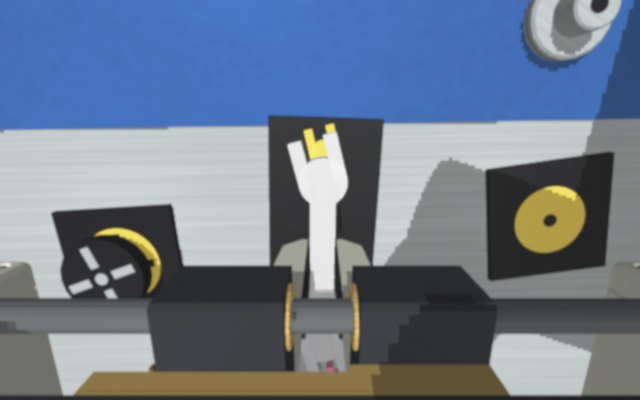

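The picture shows the spanner along its tile's axis, its head over the yellow one, bright head at about (320,175). Lowering.

```bash
P="python3 -m pendant"
$P '[[[0,0.9,-0.2,-40,0,0,0],[0,0,0,-30,0,0,0],[0,0,0,-15,0,0,0],[0,0,0,-5,0,0,0],[0,0,0,-2,0,0,0],[0,0,0,-1.5,0,0,0],[0,0,0,0,0,0,0],[0,0,0,0,0,0,0]]]' 30; $P '[[[0,0,0,-1,0,0,0],[0,0,0,-0.5,0,0,0],[0,0,0,0,0,0,0]]]' 30
```

```text
clock: 37.1
eef_pos: [0.5951, -0.1035, -0.0251]
orientation: [-19.6, 89.9, -20.7]
contact_force: [0.0, -0.1, -2.3]
opening: 0.0125
clock: 37.4
eef_pos: [0.5944, -0.1033, -0.0276]
orientation: [-9.7, 90.0, -10.9]
contact_force: [-0.3, -0.5, -1.2]
opening: 0.0125
```

```bash
P="python3 -m pendant"
$P '[[[0,-0.7,0,-1,0,0,0],[0,0,0,-0.5,0,0,0],[0,0,0,0,0,0,0],[0,0,0,0,0,0,0]]]' 30
```

```text
clock: 37.8
eef_pos: [0.5938, -0.1033, -0.0287]
orientation: [-24.3, 90.0, -25.5]
contact_force: [-1.0, -0.1, 5.6]
opening: 0.0129
```

```bash
P="python3 -m pendant"
$P '[[[0.3,0,0,0,0,0,0],[0.4,0,0,0,0,0,0],[0.4,0,0,0,0,0,0],[0.4,0,0,0,0,0,0],[0.6,0,0,20,0,0,0],[0.6,0,0,45,0,0,0],[0.6,0,0,45,0,0,0],[0.6,0,0,45,0,0,0],[0.6,0,0,45,0,0,0],[0.6,0,0,0,0,0,0],[0.6,0,0,0,0,0,0]]]' 30; python3 look.py spanner .015
$P '[[[0.6,-28,35,0,0,0,0],[0.6,-28,35,0,0,0,0],[0.6,-28,35,0,0,0,0],[0.6,-28,35,0,0,0,0],[0.6,-28,36,0,0,0,0],[0.6,0,0,0,0,0,0],[0.6,0,0,0,0,0,0]]]' 30
python3 - <<'E'
from look import *
w,st=look("big_chuck",.015)
m=env.cut_out(w,"big_chuck")[0]["mask"]
g=cv2.cvtColor(w["pixels"],cv2.COLOR_RGB2GRAY); k=m&(g<60); ys,xs=np.nonzero(k); print("bore px",xs.mean(),ys.mean(),k.sum(),back(w,(xs.mean(),ys.mean()),.036,st))
E
```

```text
clock: 38.9
eef_pos: [0.5944, -0.1035, 0.1721]
orientation: [-19.5, 89.8, -20.7]
contact_force: [-0.6, -1.0, -0.2]
opening: 0.0558
spanner 0.76 mean px [321.7 184.4] xyz [ 0.5932 -0.1042  0.015 ] circ (322.5, 185.0) [ 0.5939 -0.1032  0.015 ] diam 0.1365 ang -0.5 TCP [ 0.5944 -0.1035  0.1721] d mm [  -1.2   -0.6 -157.1]
spanner 0.59 mean px [329.8 351.9] xyz [ 0.8128 -0.0984  0.015 ] circ (328.5, 351.5) [ 0.8121 -0.1001  0.015 ] diam 0.0535 ang -11.9 TCP [ 0.5944 -0.1035  0.1721] d mm [ 218.4    5.1 -157.1]
clock: 39.7
eef_pos: [0.4525, 0.0733, 0.1696]
orientation: [-174.7, 89.9, -175.8]
contact_force: [0.5, -0.2, -0.7]
opening: 0.0561
big_chuck 0.94 mean px [322.8 185.5] xyz [0.4514 0.0741 0.015 ] circ (323.0, 185.4) [0.4513 0.0743 0.015 ] diam 0.0577 ang 98.9 TCP [0.4525 0.0733 0.1696] d mm [  -1.1    0.7 -154.6]
bore px 323.0 191.4102564102564 39 [0.45355357 0.07424133 0.036     ]
```

```bash
P="python3 -m pendant"
$P '[[[0.6,-0.5,0.9,-45,0,0,0],[0.6,0,0,-45,0,0,0],[0.6,0,0,-45,0,0,0],[0.6,0,0,-30,0,0,0],[0.6,0,0,-12,0,0,0],[0.6,0,0,-5,0,0,0],[0.6,0,0,-3,0,0,0],[0.6,0,0,0,0,0,0],[0.6,0,0,0,0,0,0]]]' 45
$P '[[[0.2,0,0,0,0,0,0],[0.2,0,0,0,0,0,0],[0.2,0,0,0,0,0,0],[0.2,0,0,0,0,0,0],[0.2,0,0,0,0,0,0],[0.2,0,0,0,0,0,0],[0.2,0,0,0,0,0,0]]]' 45
```

```text
clock: 40.75
eef_pos: [0.4542, 0.0733, -0.0134]
orientation: [-3.3, 89.9, -4.5]
contact_force: [0.4, -0.2, 0.0]
opening: 0.056
clock: 41.45
eef_pos: [0.4534, 0.0738, -0.0139]
orientation: [34.7, 90.0, 33.5]
contact_force: [-1.1, 2.4, 6.0]
opening: 0.029
```

```bash
P="python3 -m pendant"
$P '[[[0.2,0,0,20,0,0,0],[0.2,0,0,40,0,0,0],[0.2,0,0,40,0,0,0],[0.2,38,3,0,0,0,0],[0.2,38,4,0,0,0,0],[0.2,38,3,0,0,0,0],[0.2,38,3.5,0,0,0,0],[0.2,0,0,0,0,0,0],[0.2,0,0,-30,0,0,0],[0.2,0,0,-30,0,0,0],[0.2,0,0,0,0,0,0],[0.2,0,0,0,0,0,0]]]' 45
```

```text
clock: 42.65
eef_pos: [0.6038, 0.087, 0.0251]
orientation: [-176.0, 89.8, -177.2]
contact_force: [0.8, 0.4, -3.2]
opening: 0.0289
```

```bash
P="python3 -m pendant"
$P '[[[0.2,0.5,0,-18,0,0,0],[0.2,0.5,0,-9,0,0,0],[0.2,0,0,-4,0,0,0],[0.2,0,0,-1.5,0,0,0],[0.2,0,0,0,0,0,0],[0.2,0,0,0,0,0,0]]]' 45; $P '[[[0.2,0,0,-1,0,0,0],[0.2,0,0,-1,0,0,0],[0.2,0,0,0,0,0,0],[0.2,0,0,0,0,0,0]]]' 45
```

```text
clock: 43.25
eef_pos: [0.6067, 0.0871, -0.0059]
orientation: [-3.4, 89.9, -4.6]
contact_force: [0.4, -0.5, -2.8]
opening: 0.0287
clock: 43.65
eef_pos: [0.6062, 0.0871, -0.0087]
orientation: [169.1, 90.0, 168.0]
contact_force: [-0.8, 0.1, -2.9]
opening: 0.0288
```

```bash
P="python3 -m pendant"
$P '[[[0.2,0,0,-1,0,0,0],[0.2,0,0,-0.7,0,0,0],[0.2,0,0,0,0,0,0],[0.2,0,0,0,0,0,0]]]' 45
```

```text
clock: 44.05
eef_pos: [0.6063, 0.0871, -0.0098]
orientation: [-6.1, 90.0, -7.3]
contact_force: [-1.7, 0.7, 3.7]
opening: 0.0287
```

Contact. Release, rise, and check everything.

```bash
P="python3 -m pendant"
$P '[[[0.4,0,0,0,0,0,0],[0.5,0,0,0,0,0,0],[0.5,0,0,0,0,0,0],[0.5,0,0,0,0,0,0],[0.6,0,0,10,0,0,0],[0.6,0,0,40,0,0,0],[0.6,0,0,45,0,0,0],[0.6,0,0,45,0,0,0],[0.6,0,0,40,0,0,0],[0.6,0,0,0,0,0,0],[0.6,0,0,0,0,0,0]]]' 30; python3 look.py big_chuck .019
$P '[[[0.6,-50,0,0,0,0,0],[0.6,-50,0,0,0,0,0],[0.6,-50,0,0,0,0,0],[0.6,-50,0,0,0,0,0],[0.6,-50,0,0,0,0,0],[0.6,-30,0,40,0,0,0],[0.6,0,0,0,0,0,0],[0.6,0,0,0,0,0,0]]]' 30
python3 - <<'E'
from m import *
f=env.grab_frame("top"); save(f,"top15",(120,60,500,310),2.1)
for n,z in dict(big_chuck=.019,small_chuck=.018,lift_plate=.032,spanner=.016,sealed_can=.058,grease_tub=.05).items():
    for d in env.cut_out(f,n)[:3]:
        mu,e,_=pca(d["mask"]);p=back(f,mu[0],z);a=back(f,mu[0]+e[0]*10,z)-p;print(n,round(d["confidence"],2),mu.round(),p.round(4),np.degrees(np.arctan2(a[1],a[0])).round(1))
E
```

```text
clock: 45.15
eef_pos: [0.6068, 0.0871, 0.1714]
orientation: [-0.7, 89.8, -1.8]
contact_force: [0.1, -0.1, -0.2]
opening: 0.0561
big_chuck 0.74 mean px [321.5 184. ] xyz [0.6044 0.0865 0.019 ] circ (321.6, 184.4) [0.6049 0.0866 0.019 ] diam 0.0576 ang 83.2 TCP [0.6068 0.0871 0.1714] d mm [  -2.5   -0.6 -152.4]
clock: 46.05
eef_pos: [0.3259, 0.0871, 0.2095]
orientation: [-4.3, 89.9, -5.5]
contact_force: [0.7, 0.7, -0.8]
opening: 0.0556
big_chuck 0.77 [[292. 161.]] [0.605  0.0869 0.019 ] -132.5
small_chuck 0.54 [[361. 166.]] [ 0.594  -0.1029  0.018 ] 179.8
small_chuck 0.43 [[221. 161.]] [0.6002 0.2823 0.018 ] -76.1
lift_plate 0.56 [[424. 151.]] [ 0.6383 -0.2761  0.032 ] -48.7
lift_plate 0.46 [[291. 162.]] [0.5983 0.0872 0.032 ] -93.2
spanner 0.88 [[360. 164.]] [ 0.6011 -0.1025  0.016 ] 179.6
spanner 0.81 [[358.  93.]] [ 0.8075 -0.0941  0.016 ] 171.5
spanner 0.66 [[418.  99.]] [ 0.7903 -0.2633  0.016 ] 172.3
sealed_can 0.6 [[169. 206.]] [0.4699 0.4029 0.058 ] -112.4
grease_tub 0.94 [[480. 204.]] [ 0.4914 -0.4173  0.05  ] -80.9
```

View pics/top15.png

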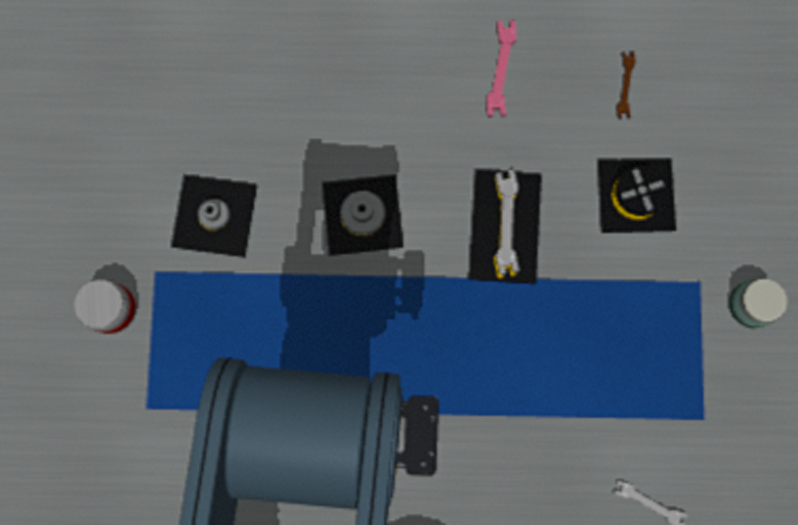

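The view shows all four on their boards. The spanner shows some yellow at its lower end, so I'll measure that in the top image.

Run:
```python
from m import *
f=env.grab_frame("top"); hsv=cv2.cvtColor(f["pixels"],cv2.COLOR_RGB2HSV)
roi=np.zeros((400,640),bool); roi[138:197,344:380]=1
w=(hsv[:,:,2]>130)&(hsv[:,:,1]<70)&roi; y=(cv2.inRange(hsv,(20,90,70),(38,255,255))>0)&roi
d=(hsv[:,:,2]<60)&roi
w=cv2.morphologyEx(w.astype(np.uint8),cv2.MORPH_OPEN,np.ones((2,2)))
n,l,s,c=cv2.connectedComponentsWithStats(w); print(s,c); i=1+np.argmax(s[1:,4]); m=l==i
for nm,k,z in(("spanner",m,.015),("tile",(d|y|(w>0))&roi,.006),("yellow left",y,.006)):
    r=cv2.minAreaRect(np.argwhere(k)[:,::-1].astype(np.float32)); print(nm,k.sum(),np.round(r[0],1),np.round(r[1],1),r[2],back(f,r[0],z).round(4))
save(f,"sp16",(340,130,385,200),8)
```

```text
[[     0      0    640    400 255768]
 [   358    144      9     47    232]] [[319.46153154 199.529343  ]
 [361.90948276 167.15086207]]
spanner 232 [362. 167.] [ 8. 46.] 0.0 [ 0.5924 -0.107   0.015 ]
tile 1543 [360.3 167.5] [31.8 52.8] 3.1798300743103027 [ 0.5929 -0.1031  0.006 ]
yellow left 61 [360. 169.] [46. 10.] 90.0 [ 0.5885 -0.1024  0.006 ]
```

View pics/sp16.png

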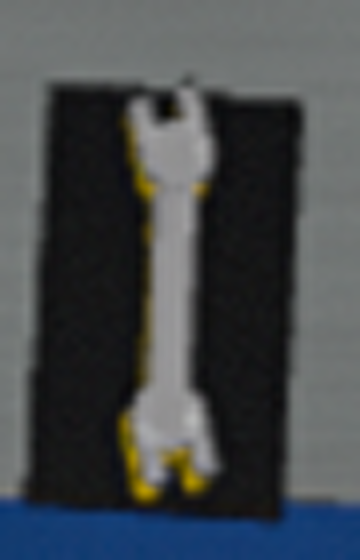

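The spanner looks about 1–2 px off sideways with a small angle. A closer wrist look without viewing, fitting the board and the spanner together:

```bash
P="python3 -m pendant"
$P '[[[0.6,38,-24,5,0,0,0],[0.6,38,-24,5,0,0,0],[0.6,38,-24,5,0,0,0],[0.6,38,-24,5,0,0,0],[0.6,38,-24,5,0,0,0],[0.6,38,-24,5,0,0,0],[0.6,38,-24,5,0,0,0],[0.6,38,-24,5,0,0,0],[0.6,0,0,0,0,0,0],[0.6,0,0,0,0,0,0]]]' 30
cat > fit.py <<'E'
from m import *
st=env.state();w=env.grab_frame("wrist");hsv=cv2.cvtColor(w["pixels"],cv2.COLOR_RGB2HSV)
roi=np.zeros((400,640),bool); c0=proj(w,(.5935,-.1032,.006),st); print("c0",c0,st["eef_pos"])
cor=[proj(w,(.5935+a,-.1032+b,.006),st) for a in(-.088,.088) for b in(-.06,.06)]; cor=np.array(cor); x0,y0=np.maximum(cor.min(0),0).astype(int);x1,y1=cor.max(0).astype(int);print(x0,x1,y0,y1)
roi[y0:min(y1,238),x0:x1]=1
W=(hsv[:,:,2]>150)&(hsv[:,:,1]<50); D=(hsv[:,:,2]<70)&(hsv[:,:,1]<120)
def comp(k,near=None):
    n,l,s,c=cv2.connectedComponentsWithStats((k&roi).astype(np.uint8)); return l==1+np.argmax(s[1:,4])
Y=cv2.inRange(hsv,(20,90,70),(38,255,255))>0
dk=comp(D); hull=np.zeros((400,640),np.uint8); cs=np.argwhere(dk)[:,::-1].astype(np.int32); cv2.fillConvexPoly(hull,cv2.convexHull(cs),1)
inside=cv2.erode(hull,np.ones((5,5)))>0
for nm,k,z in(("board",hull>0,.006),("spanner",W&inside,.015),("yellow",Y&inside,.006)):
    ys,xs=np.nonzero(k)
    if len(xs)<5: print(nm,len(xs));continue
    P=np.array([back(w,q,z,st)[:2] for q in np.c_[xs,ys]]); r=cv2.minAreaRect((P*1000).astype(np.float32)); mu,e,_=cv2.PCACompute2(P.astype(np.float32),None)
    print(nm,len(xs),"rows",ys.min(),ys.max(),"rect",np.round(r[0],1),np.round(r[1],1),round(r[2],2),"mean",(mu[0]*1000).round(1),"pca",np.degrees(np.arctan2(e[0,1],e[0,0])).round(2))
save(w,"fit")
E
python3 fit.py
```

```text
clock: 47.45
eef_pos: [0.6303, -0.1054, 0.2475]
orientation: [158.9, 89.8, 157.7]
contact_force: [-0.6, -0.2, -0.4]
opening: 0.056
c0 [322.9007777  146.71151599] [ 0.63033938 -0.10536973  0.24754926]
274 368 75 211
board 2882 rows 90 201 rect [595.4 -76.6] [ 36.  146.4] 87.61 mean [589.7 -75.9] pca -1.21
spanner 0
yellow 23 rows 101 113 rect [543.1 -87.7] [ 2.6 14.9] 89.21 mean [544.1 -88.3] pca 4.47
```

```bash
sed -i 's/^dk=comp(D); /n,l,s,c=cv2.connectedComponentsWithStats((D\&roi).astype(np.uint8)); dk=np.isin(l,[i for i in range(1,n) if s[i,4]>300]); print(s[1:,4]); /' fit.py; python3 fit.py
```

```text
c0 [322.43149361 147.10526847] [ 0.62963413 -0.10465558  0.248311  ]
273 368 75 211
[5100   20]
board 7238 rows 89 201 rect [ 594.1 -102. ] [ 86.4 147.4] 87.38 mean [ 591.1 -102.2] pca -2.8
spanner 1364 rows 95 199 rect [ 595.7 -103.7] [135.1  28.6] 0.91 mean [ 593.9 -103.9] pca -0.38
yellow 183 rows 92 192 rect [ 589.5 -102.1] [ 29.5 131.4] 89.76 mean [561.2 -98.5] pca 1.73
```

```bash
python3 -c "
from cell import env
s=env.state();print(s['clock'],s['contact_force'].round(1));print(env.close_job())"
```

```text
47.55 [-0.9 -0.1  0.1]
the job is handed in; nothing more can be done
None
```

I put all four parts back upright on their own boards, each lowered until it touched and then released, and handed the job in at 47.6 s. The gripper was clear of everything.

**Last checks**
- **Round parts:** the wrist camera put the small chuck about 1.5 mm, the large chuck about 1 mm and the lift plate about 1 mm from their silhouette centres. The top camera agreed to within about 2 mm.
- **Spanner:** it is about 2 mm off centre and roughly 1.5 to 2.5° off its outline. The camera estimates of the board's angle disagreed (-1.5° and -2.7°). I left it rather than risk a regrasp.
- **Can and tub:** I never touched them. They show in the same place to within the camera's noise, about 3–5 mm.
- **Look-alikes:** I left the brown, pink and small spanners alone; all three show in the last top picture.

**What went wrong**
- **First grasps failed:** the fingertips turned out to be about 36.5 mm behind the reported tool point. My first tries at the small chuck therefore missed or pressed on its boss.
- **Force peak:** one of those presses read up to about 106 N at the wrist, under the 120 N limit, while holding the fingertips against the chuck. If that press counts as the arm or gripper body, it would be over the 40 N limit; I believe only the fingertips touched. I then found the true tip height by touching the mat, and every later grasp and placing stayed below about 10 N.

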